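# Hang the seasoning caddy on the pass wall

### The job

Pick up the green seasoning caddy by its black handle and hang it on the low white wall: tip it so that its top leans some 15 degrees towards the wall, bring its orange rear strip over the black cleat, then bring it level and let it down until the strip is locked fully home behind the cleat, the whole strip on the cleat and the caddy hanging upright and square to the wall. Let go of it, and leave the blue caddy where it stands.

Things in the scene. Friction and masses are not known exactly. Their poses are not given: they have to be found in the camera images.
- caddy: Green loose caddy, 0.3-0.55 kg: open box 70 deep (x) x 110 wide (y) x 100 high (z). Origin: centre of underside; +x to its back, z up. Black handle plate at x=0, y=0: 12 thick (x), 60 long (y), z 105 to 155; pinch across x at z 138. Two rubber bumpers behind, at y +-40, z 6 to 18, reach x=70: they hit the cleat if it comes straight down upright, so tip it in from the wall's front.
- strip_edge (a point): Middle of the free lower edge of the caddy's orange rear strip, at x=68, y=0, z=56 in the caddy's frame; same axes. The strip is a slat 5 thick, 90 wide (y), that slants from the box's back (x 34, z 92) down and back to this edge, with an open gap under it that takes the cleat.
- cleat_wall: White fixed panel, 340 long (y), 14 thick, 170 high. Origin: on the counter, middle of its front face; +x into the panel, z up; front looks to -x. Black cleat in front: slat 5 thick, y -150 to 150, from the face at z 110 out and up to its free edge at x -28, z 140; the groove behind it is open above. Caddy locked home: axes parallel, caddy origin at x -70, z 63, bumpers on the panel..
- plain_caddy: Blue loose caddy: same box and handle as the green one, but no strip and no bumpers. It must stay where it stands. Origin: centre of its underside; +x to its back, z up.

How it is judged:
On the way:
1. the caddy is tipped by 6 degrees or more with its strip held above the cleat, close to the wall (angle between caddy's own z axis and vertical between 0.1 and 0.7 rad and x of caddy in the frame of cleat_wall between -0.14 and -0.04 m and z of caddy in the frame of cleat_wall between 0.075 and 0.22 m and y of caddy in the frame of cleat_wall between -0.13 and 0.13 m), for 0.1 s.
At the end, for the whole second after the job is handed in: The green caddy hangs at rest on the cleat, its origin within 12 mm of the locked height and of the locked distance from the panel and within 110 mm of the panel's middle along it, upright and square to the wall within 10 degrees; the blue caddy is within 30 mm of where it began (x of caddy in the frame of cleat_wall between -0.082 and -0.058 m and z of caddy in the frame of cleat_wall between 0.051 and 0.075 m and y of caddy in the frame of cleat_wall between -0.11 and 0.11 m and angle between caddy's own z axis and vertical below 0.175 rad and angle between the x axis of caddy and the x axis of cleat_wall, either way round below 0.175 rad and linear speed of caddy below 0.02 m/s and contact force between caddy and cleat_wall above 0.5 N and distance of plain_caddy from where it was at the start of the episode below 0.03 m); the robot touches nothing.
It fails at once if the blue caddy is moved by more than 30 mm (distance of plain_caddy from where it was at the start of the episode above 0.03 m).
It also fails if it takes over 38 s, if anything falls off the work surface, if the arm or the gripper's body presses on something with over 40 N, if the wrist force passes 120 N, or if a joint passes its speed limit or range.

### The arm

A 7-joint arm with a two-finger parallel gripper is mounted at the origin on the work surface. World frame = base frame: x ahead of the robot, y to its left, z up, the work surface at z = 0. Lengths are in m, angles in rad, forces in N, time in s.
With the tool pointing down it reaches from about 0.35 to 0.9 m from the base axis. Payload 7.2 kg.
Tool frame: the origin (TCP) lies at the very end of the fingers, on their centre line; the grasp point (between the pads) lies 19 mm behind it; z points along the fingers, x is the direction in which the jaws open and shut, and the axes are right-handed (so a half turn about z gives the same grasp; the last joint's range is limited). The gripper opens to 88 mm and grips with 3 to 60 N. Pads are 20 mm wide; open, the fingers measure 115 mm over their backs; the gripper's body (75 mm by 178 mm) begins 61 mm behind the grasp point.
Start: joints at [-1.174, 0.411, -0.013, 1.596, 0.006, 1.134, -0.082], TCP at [0.28, 0.559, 0.223] pointing down, gripper open.
Joint ranges: [-2.95, 2.95], [-0.29, 1.99], [-1.47, 1.44], [0.14, 2.54], [-1.03, 4.17], [0.13, 1.85], [-2.86, 2.86]. Speed limits (rad/s): [2.39, 2.39, 3.01, 3.01, 3.14, 3.14, 3.14].

### API

Orientations are given as [roll, pitch, yaw] about the fixed x, y, z axes, in that order (R = Rz(yaw) Ry(pitch) Rx(roll)).
In Python, from station import manip, capture, order gives the robot as it stands.
- The arm moves only by the tool drive_tool, never from a script. Its argument "commands" is a list that holds one entry, the list of rows, each a list of 7 numbers: the shift along the tool's x, y, z in cm, then the turn, a rotation vector about the tool's x, y, z in degrees, then the opening, from 0 (shut) to 1 (fully open). In form: [[[tx, ty, tz, rx, ry, rz, gripper], ...]]. A call has 1 to 8 rows; each row shifts and turns the commanded pose from where the row before left it, along the tool's axes as they then stand; what a row does not reach is not made up. A row lasts 1/8 s, in which the tool goes at most 62.5 mm and 10.7 degrees, less where a joint would pass 70% of its speed; a pose out of reach is approached as far as the arm can. A call with a gripper value outside its range is refused whole. The fingers move at their own pace and stop on an object; "squeeze" is the grip in N (left out, the last holds). Time passes only in rows, so rows that do not move let the fingers close. It gives the time, the measured TCP pose, the force and the opening at its end, in the units of the state.
- manip.get_obs(): the state, without advancing time (a new reading comes with each control period).
- capture(name): name is "scene" or "top" or "wrist"; returns a dict with "image" (480x640x3 uint8, red, green, blue), "K" (3x3 intrinsics, pixels), "distortion" ([k1, k2, p1, p2, k3] as OpenCV has them; the pictures are not rectified), "rvec" (rotation vector, rad) and "tvec" (3), from world to camera coordinates, as OpenCV has them; the wrist camera has in their place "hand_eye" (4x4, takes a point from camera to tool coordinates, whose origin is the TCP and whose axes are the tool frame's). Camera axes: x right, y down, z forward; pixel columns grow to the right and rows downward; lengths in m; the calibration is good to about 2 mm. A picture is of the moment at which its call begins: read the wrist's pose just before it. There is no depth.
- order.job_done(): hands the job in, once; it reports no verdict.
The state is a dict: "time": time; "joint_pos": joint angles; "qvel": joint speeds; "joint_torque": joint torques, N m; "tcp_pos": TCP position; "tcp_rot": TCP orientation; "ft_force": force on the tool from outside, world axes, zero at the start; "torque": the same for the moment, N m; "opening": finger opening in m.
Only numpy, scipy, OpenCV 4.12 (cv2) and the standard library are available. Lean on these libraries where they do the work, as an engineer would, in place of code of your own. Each camera call takes 0.05 s, during which the arm holds its last target. There are 200 camera calls.

## Working session

There is one attempt and no reset: what is moved stays moved. The work goes in short steps, Python scripts to look and compute and a tool call to move; the robot and the scene stay as the last step left them, time stands still between calls to the robot, and variables do not carry over. Pictures are saved under pics/ and viewed, about 8 in all and at most 12, crops included, and the job is handed in when it is done.

Besides the shell and the picture viewer there is one more tool, called after "Request:" by a JSON object that holds its "fn" and its "kwargs". drive_tool: Moves the arm, as the interface text tells. Its arguments: {"type":"object","properties":{"commands":{"type":"array","items":{"type":"array","items":{"type":"array","items":{"type":"number"}}}},"squeeze":{"type":"number"}},"required":["commands"]}

```bash
mkdir -p pics; python3 - <<'E'
from station import manip, capture, order
import cv2,pickle
o=manip.get_obs();print(o)
d={n:capture(n) for n in("scene","top")}
pickle.dump(d,open('d0.pkl','wb'))
for n in d:
    cv2.imwrite(f'pics/{n}0.png',d[n]['image'][:,:,::-1]); print(n,d[n]['K'].tolist(),d[n]['distortion'],d[n]['rvec'],d[n]['tvec'])
E
```

```text
{'time': 0.0, 'joint_pos': array([-1.17417024,  0.41186679, -0.01271594,  1.59704111,  0.00557318,
        1.13432073, -0.08219036]), 'qvel': array([ 0.00070889, -0.00096206, -0.00073394,  0.00173215,  0.00032712,
       -0.00042078, -0.00045423]), 'joint_torque': array([-3.40044289e-04, -5.87945724e+01,  6.41349927e-01, -2.91078794e+01,
       -5.40359016e-02,  1.83836266e-02,  1.54854392e-04]), 'tcp_pos': array([0.27996507, 0.5582129 , 0.2218309 ]), 'tcp_rot': array([3.14150457e+00, 1.59841707e-03, 1.10599667e+00]), 'ft_force': array([ 0.13192688,  0.29884208, -0.23156514]), 'torque': array([0.04593228, 0.03649109, 0.00181945]), 'opening': 0.0876331184941613}
scene [[564.1634997037016, 0.0, 319.8797838419754], [0.0, 564.1634997037016, 242.60911416943176], [0.0, 0.0, 1.0]] [-0.08219615  0.          0.          0.          0.        ] [ 0.96433425  2.31710844 -1.21237617] [ 0.36258542 -0.16322328  1.40420628]
top [[514.7031505339557, 0.0, 317.4896832113329], [0.0, 514.7031505339557, 237.35122851862428], [0.0, 0.0, 1.0]] [-0.14098127  0.          0.          0.          0.        ] [ 2.08944855 -2.12274181  0.2319793 ] [0.0121042  0.53155204 0.98601642]
```

View pics/scene0.png

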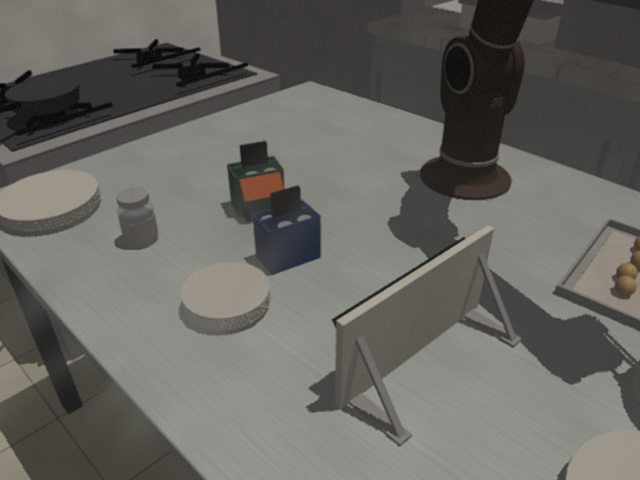

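View pics/top0.png

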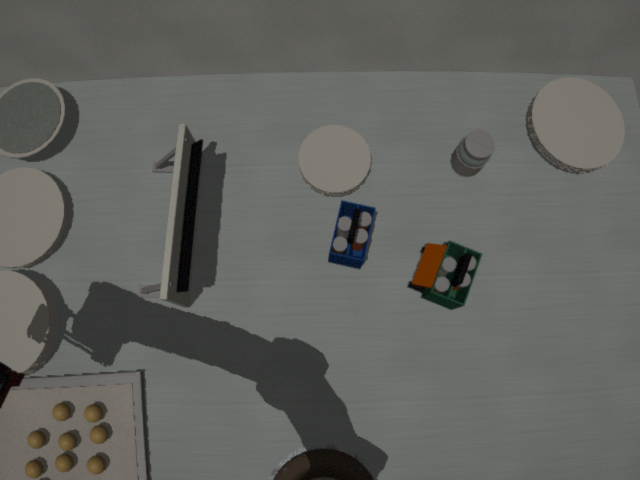

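The scene view shows the wall from behind at about (410,315), the green caddy at (257,180) and the blue one at (287,235). In the top view the wall runs from (182,127) to (170,297) with its black cleat on the right. Green is at (450,272) with the strip facing left, and blue at (352,234). I'll measure with masks next.

```bash
cat > h.py <<'E'
import numpy as np,cv2
def cam(c):
    R,_=cv2.Rodrigues(np.array(c['rvec'],float)); t=np.array(c['tvec'],float).ravel(); return R,t,-R.T@t
def ray(c,p):
    q=cv2.undistortPoints(np.array(p,float).reshape(-1,1,2),c['K'],c['distortion']).reshape(-1,2)
    R,t,C=cam(c); return C,np.c_[q,np.ones(len(q))]@R
def onz(c,p,z):
    C,d=ray(c,p); return C+d*((np.broadcast_to(z,len(d))-C[2])/d[:,2])[:,None]
def proj(c,P): return cv2.projectPoints(np.array(P,float).reshape(-1,1,3),np.array(c['rvec'],float),np.array(c['tvec'],float),c['K'],c['distortion'])[0].reshape(-1,2)
def big(m):
    n,l,s,_=cv2.connectedComponentsWithStats(m.astype(np.uint8)); return l==1+np.argmax(s[1:,4])
def rect(m): return cv2.boxPoints(cv2.minAreaRect(np.argwhere(m)[:,::-1].astype(np.float32)))
E
python3 - <<'E'
from h import *
import pickle
d=pickle.load(open('d0.pkl','rb'));t=d['top'];im=t['image'].astype(int)
print('cams',cam(t)[2],cam(d['scene'])[2])
r,g,b=im[...,0],im[...,1],im[...,2]
V,U=np.mgrid[:480,:640]
org=big((r>2*b)&(r>100)&(U>400)&(U<500)&(V>220)&(V<320)); print('orange',rect(org),np.round(onz(t,rect(org),.092),4).tolist())
dark=im.max(2)<30
h=big(dark&(U>440)&(U<480)&(V>250)&(V<295));print('handle',rect(h),np.round(onz(t,rect(h),.155),4).tolist())
cl=big(dark&(U>165)&(U<215)&(V>120)&(V<300));print('cleat',rect(cl),np.round(onz(t,rect(cl),.14),4).tolist())
w=big((im.min(2)>110)&(U>155)&(U<195)&(V>120)&(V<305));print('wall',rect(w),np.round(onz(t,rect(w),.17),4).tolist())
f=lambda x0,y0,w,h,s:cv2.resize(np.clip(t['image'][y0:y0+h,x0:x0+w,::-1].astype(float)*1.6,0,255).astype(np.uint8),None,fx=s,fy=s,interpolation=cv2.INTER_NEAREST)
a=f(320,190,175,130,3); c=f(145,115,75,195,3)
o=np.zeros((590,800,3),np.uint8);o[:a.shape[0],:a.shape[1]]=a;o[:c.shape[0],540:540+c.shape[1]]=c
s=d['scene']['image'][120:240,220:320,::-1]; s=cv2.resize(np.clip(s*1.6,0,255).astype(np.uint8),None,fx=1.6,fy=1.6); o[395:395+s.shape[0],:s.shape[1]]=s
cv2.imwrite('pics/c1.png',o)
E
```

```text
cams [0.30508317 0.00620818 1.07787206] [1.13684308 0.62411306 0.6693101 ]
orange [[412.7606  281.5538 ]
 [427.76486 239.87532]
 [445.04532 246.09628]
 [430.04105 287.77478]] [[0.4336, -0.1793, 0.092], [0.5156, -0.2136, 0.092], [0.5025, -0.2474, 0.092], [0.4208, -0.2125, 0.092]]
handle [[444.53683 283.0379 ]
 [456.88425 247.7595 ]
 [472.25174 253.13812]
 [459.90433 288.4165 ]] [[0.4214, -0.2257, 0.155], [0.4864, -0.2533, 0.155], [0.4758, -0.2816, 0.155], [0.4109, -0.2536, 0.155]]
cleat [[175.86806 290.88882]
 [190.78603 138.99686]
 [202.36186 140.13376]
 [187.4439  292.02573]] [[0.4164, 0.2671, 0.14], [0.7169, 0.2515, 0.14], [0.7138, 0.2281, 0.14], [0.4141, 0.2452, 0.14]]
wall [[152.66913  297.43515 ]
 [171.28387  121.758545]
 [184.21158  123.12836 ]
 [165.59683  298.80496 ]] [[0.4013, 0.3009, 0.17], [0.7413, 0.2842, 0.17], [0.7375, 0.2584, 0.17], [0.3987, 0.277, 0.17]]
```

View pics/c1.png

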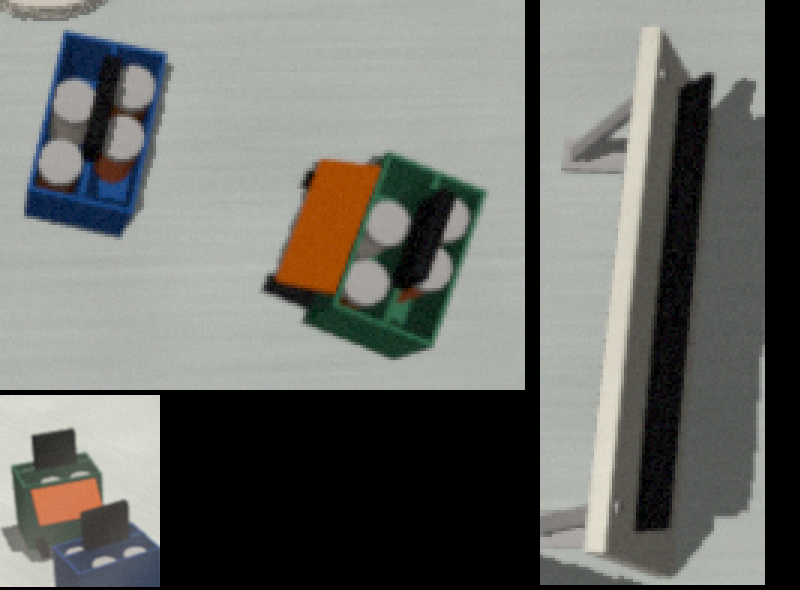

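The numbers, in world frame:
- **Green caddy:** origin about (0.449, -0.262), with its x axis at yaw 66.9°. The strip edge and the handle agree within 2–3 mm.
- **Wall:** origin about (0.567, 0.266), yaw 86.8°. The panel edge and the cleat edge agree within 3 mm.

I'll start moving over to the green caddy.

Request:
{"fn": "drive_tool", "kwargs": {"commands": [[[0,0,-4,0,0,0,1],[0,0,-4,0,0,0,1],[-4,3.2,0,0,0,0,1],[-4,3.2,0,0,0,0,1],[-4,3.2,0,0,0,0,1],[-4,3.2,0,0,0,0,1],[-4,3.2,0,0,0,0,1],[-4,3.2,0,0,0,0,1]]], "squeeze": 25}}

```text
time: 1.1
tcp_pos: [0.3443, 0.2562, 0.3025]
tcp_rot: [-3.142, 0.0, 1.106]
ft_force: [0.5, -0.1, -1.1]
opening: 0.0878
```

Request:
{"fn": "drive_tool", "kwargs": {"commands": [[[-4,3.2,0,0,0,0,1],[-4,3.2,0,0,0,0,1],[-4,3.2,0,0,0,0,1],[-4,3.2,0,0,0,0,1],[-4,3.2,0,0,0,0,1],[-4,3.2,0,0,0,0,1],[-4,3.2,0,0,0,0,1],[0,0,0,0,0,-3,1]]]}}

```text
time: 2.1
tcp_pos: [0.4188, -0.0963, 0.3026]
tcp_rot: [3.141, 0.001, 1.153]
ft_force: [-0.5, 1.5, -1.8]
opening: 0.0877
```

```bash
cat >> h.py <<'E'
from scipy.spatial.transform import Rotation as Ro
def delta(o,pos,rpy):
    "tool-frame shift cm and turn deg from state o to target pose"
    R=Ro.from_euler('xyz',o['tcp_rot']); T=Ro.from_euler('xyz',rpy)
    return np.round(100*R.inv().apply(np.array(pos)-o['tcp_pos']),2),np.round((R.inv()*T).as_rotvec(degrees=True),2)
E
python3 - <<'E'
from h import *
from station import manip
o=manip.get_obs();print(o['tcp_pos'],o['tcp_rot'],o['joint_pos'])
print(delta(o,[.449,-.2625,.30],[np.pi,0,np.radians(66.9)]))
E
```

```text
[ 0.41880243 -0.09629295  0.30264881] [3.14111426e+00 7.59424999e-04 1.15318081e+00] [-0.51108775 -0.0354172   0.61837283  1.94967407  0.02278072  1.22064157
  1.25235849]
(array([-13.97,   9.5 ,   0.28]), array([ 0.03,  0.04, -0.83]))
```

Request:
{"fn": "drive_tool", "kwargs": {"commands": [[[-3.5,2.4,0,0,0,-0.8,1],[-3.5,2.4,0,0,0,0,1],[-3.5,2.4,0,0,0,0,1],[-3.5,2.4,0,0,0,0,1],[0,0,0,0,0,0,1],[0,0,0,0,0,0,1]]]}}

```text
time: 2.85
tcp_pos: [0.4522, -0.2583, 0.3022]
tcp_rot: [-3.14, -0.0, 1.172]
ft_force: [0.4, 0.2, 0.3]
opening: 0.0879
```

```bash
python3 - <<'E'
from h import *
from station import manip,capture
o=manip.get_obs();c=capture('wrist');print(o['tcp_pos'],o['tcp_rot'],o['joint_pos'])
print(delta(o,[.449,-.2625,.119],[np.pi,0,np.radians(66.9)]))
import pickle;pickle.dump((o,c),open('w1.pkl','wb'))
cv2.imwrite('pics/w1.png',np.clip(c['image'][:,:,::-1]*1.5,0,255).astype(np.uint8))
# predicted handle-top corners & strip edge corners under the estimate
R=Ro.from_euler('xyz',o['tcp_rot']).as_matrix();H=c['hand_eye'];print(H)
q=Ro.from_euler('z',66.9,degrees=True).as_matrix()
P=np.array([[6,30,155],[6,-30,155],[-6,-30,155],[-6,30,155],[34,45,92],[34,-45,92],[68,-45,56],[68,45,56]])/1e3@q.T+[.449,-.2625,0]
T=np.eye(4);T[:3,:3]=R;T[:3,3]=o['tcp_pos'];W=np.linalg.inv(T@H)
print(np.round(cv2.projectPoints(P,cv2.Rodrigues(W[:3,:3])[0],W[:3,3],c['K'],c['distortion'])[0].reshape(-1,2)))
E
```

```text
[ 0.45223922 -0.25834204  0.30216494] [-3.14029212e+00 -1.45390379e-04  1.17213262e+00] [-0.2577696   0.19921579  0.8163368   1.77142698 -0.1531285   1.23773596
  1.77133156]
(array([-0.51, -0.11, 18.32]), array([-0.07, -0.01,  0.26]))
[[ 9.99999609e-01 -5.42780517e-04 -6.98012705e-04  3.18158521e-04]
 [ 7.02672394e-04  9.67015715e-01  2.54715750e-01 -6.85754199e-02]
 [ 5.36734509e-04 -2.54716141e-01  9.67015718e-01 -1.61759786e-01]
 [ 0.00000000e+00  0.00000000e+00  0.00000000e+00  1.00000000e+00]]
[[323. 197.]
 [323. 259.]
 [311. 259.]
 [310. 197.]
 [349. 177.]
 [347. 256.]
 [372. 247.]
 [375. 175.]]
```

View pics/w1.png

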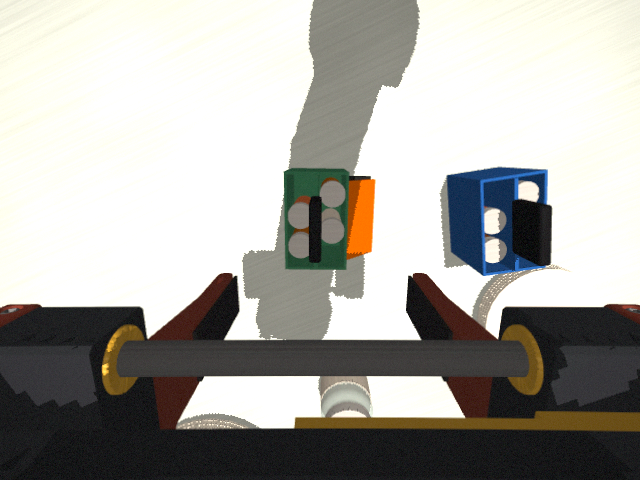

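In the wrist view the handle spans u 309–321 and v 197–262. I predicted 310–323 and 197–259, so it is about 1.5 mm off along -x. Next I'll descend and grip.

Request:
{"fn": "drive_tool", "kwargs": {"commands": [[[-0.6,-0.1,2,0,0,0.3,1],[0,0,3,0,0,0,1],[0,0,3,0,0,0,1],[0,0,3,0,0,0,1],[0,0,3,0,0,0,1],[0,0,3,0,0,0,1],[0,0,1.3,0,0,0,1],[0,0,0,0,0,0,1]]]}}

```text
time: 3.9
tcp_pos: [0.4492, -0.2633, 0.1195]
tcp_rot: [-3.141, -0.0, 1.168]
ft_force: [1.0, -0.2, -0.2]
opening: 0.0878
```

```bash
python3 - <<'E'
from h import *
from station import manip
o=manip.get_obs();print(o['tcp_pos'],o['tcp_rot'],o['ft_force'],o['joint_pos'])
print(delta(o,np.array([.449,-.2625,.119])-.0015*np.array([.392,.92,0]),[np.pi,0,np.radians(66.9)]))
E
```

```text
[ 0.44921318 -0.26331064  0.11949405] [-3.14058391e+00 -3.15877059e-04  1.16803639e+00] [ 0.96645091 -0.22251958 -0.18784553] [-0.11959392  0.42393417  0.71861808  1.99313114 -0.36686623  0.85630162
  1.96842467]
(array([-0.08, -0.05,  0.05]), array([-0.06, -0.02,  0.02]))
```

Request:
{"fn": "drive_tool", "kwargs": {"commands": [[[-0.1,0,0,0,0,0,0],[0,0,0,0,0,0,0],[0,0,0,0,0,0,0],[0,0,0,0,0,0,0],[0,0,0,0,0,0,0],[0,0,0,0,0,0,0]]], "squeeze": 45}}

```text
time: 4.65
tcp_pos: [0.4489, -0.2651, 0.1196]
tcp_rot: [-3.142, 0.0, 1.167]
ft_force: [-0.3, 0.1, -0.4]
opening: 0.0313
```

Request:
{"fn": "drive_tool", "kwargs": {"commands": [[[0,0,0,0,0,0,0],[0,0,0,0,0,0,0],[0,0,-1,0,0,0,0],[0,0,-2,0,0,0,0],[0,0,-3,0,0,0,0],[0,0,-3,0,0,0,0]]]}}

```text
time: 5.4
tcp_pos: [0.4482, -0.2649, 0.2105]
tcp_rot: [-3.14, 0.0, 1.167]
ft_force: [0.2, 0.6, -6.3]
opening: 0.0121
```

Request:
{"fn": "drive_tool", "kwargs": {"commands": [[[0,0,-3.5,0,0,0,0],[0,0,-4,0,0,0,0],[0,0,-3.5,0,0,0,0],[2,-0.3,0,0,0,0,0],[4,-0.5,0,0,0,0,0],[4,-0.5,0,0,0,0,0],[4,-0.5,0,0,0,0,0],[4,-0.5,0,0,0,0,0]]]}}

```text
time: 6.4
tcp_pos: [0.498, -0.0895, 0.3197]
tcp_rot: [-3.141, 0.0, 1.166]
ft_force: [0.7, 0.1, -4.5]
opening: 0.0117
```

Request:
{"fn": "drive_tool", "kwargs": {"commands": [[[4,-0.5,0,0,0,0,0],[4,-0.5,0,0,0,0,0],[4,-0.5,0,0,0,0,0],[4,-0.5,0,0,0,0,0],[2,0,0,0,0,-5,0],[0,0,0,0,0,-5,0],[0,0,0,0,0,-5,0],[0,0,0,0,0,-5,0]]]}}

```text
time: 7.4
tcp_pos: [0.5501, 0.0825, 0.3194]
tcp_rot: [-3.14, 0.001, 1.519]
ft_force: [-0.7, 0.4, -5.9]
opening: 0.0119
```

```bash
cat >> h.py <<'E'
WO=np.array([.567,.266,0]);WY=86.8
def tgt(x,z,tilt,y=0,g=.1195,yaw=None):
    "TCP pose for the caddy's strip edge at wall x,z (m), tilted (deg), caddy held with its origin g beyond the TCP"
    W=Ro.from_euler('z',WY,degrees=True); C=W*Ro.from_euler('y',tilt,degrees=True)
    org=WO+W.apply([x,y,z])-C.apply([.068,0,.056])
    return org+C.apply([0,0,g]),(C*Ro.from_euler('x',180,degrees=True)).as_euler('xyz'),org
E
python3 - <<'E'
from h import *
from station import manip
o=manip.get_obs();print(o['tcp_pos'],o['tcp_rot'],o['ft_force'],o['joint_pos'])
for a in [(-.10,.18,0),(-.07,.16,15),(-.012,.155,15),(-.012,.145,0),(-.002,.119,0)]:
    p,r,org=tgt(*a);print(a,p,org,*delta(o,p,r))
E
```

```text
[0.55011913 0.08250302 0.31942312] [-3.14029444e+00  9.43498256e-04  1.51855949e+00] [-0.70581934  0.37017811 -5.88441614] [-0.68788288  0.23799237  0.5616835   1.65372184 -0.13038298  1.2891164
  1.4161684 ]
(-0.1, 0.18, 0) [0.55762199 0.09826195 0.2435    ] [0.55762199 0.09826195 0.124     ] [1.62 0.68 7.59] [-0.07  0.05  0.21]
(-0.07, 0.16, 15) [0.5603434  0.14693799 0.23893599] [0.5586169  0.11605734 0.12350785] [6.5  0.7  8.04] [ -0.05 -14.95   0.22]
(-0.012, 0.155, 15) [0.56358105 0.20484755 0.23393599] [0.56185455 0.1739669  0.11850785] [12.3   0.72  8.54] [ -0.05 -14.95   0.22]
(-0.012, 0.145, 0) [0.56253428 0.18612474 0.2085    ] [0.56253428 0.18612474 0.089     ] [10.42  0.71 11.08] [-0.07  0.05  0.21]
(-0.002, 0.119, 0) [0.56309249 0.19610915 0.1825    ] [0.56309249 0.19610915 0.063     ] [11.43  0.72 13.68] [-0.07  0.05  0.21]
```

Request:
{"fn": "drive_tool", "kwargs": {"commands": [[[1.3,0.2,2,0,0,0,0],[1.3,0.2,2,0,0,0,0],[1.3,0.2,2,0,0,0,0],[1.3,0.1,2,0,0,0,0],[1.3,0,0,0,-5,0,0],[0,0,0,0,-5,0,0],[0,0,0,0,-5,0,0],[0,0,0,0,0,0,0]]]}}

```text
time: 8.4
tcp_pos: [0.5605, 0.1497, 0.2387]
tcp_rot: [-3.14, 0.262, 1.52]
ft_force: [0.2, -0.5, -6.0]
opening: 0.012
```

```bash
python3 - <<'E'
from h import *
from station import manip,capture
import pickle
o=manip.get_obs();print(o['tcp_pos'],o['tcp_rot'],o['ft_force'])
for a in [(-.07,.16,15),(-.012,.155,15)]:
    p,r,org=tgt(*a);print(a,p,org,*delta(o,p,r))
d={n:capture(n) for n in("scene","top")};pickle.dump((o,d),open('d1.pkl','wb'))
f=lambda c,x0,y0,w,h,s,k:cv2.resize(np.clip(c['image'][y0:y0+h,x0:x0+w,::-1]*k,0,255).astype(np.uint8),None,fx=s,fy=s,interpolation=cv2.INTER_CUBIC)
cv2.imwrite('pics/c2.png',np.hstack([f(d['scene'],300,130,200,280,2,1.8),f(d['top'],140,110,200,280,2,1.8)]))
E
```

```text
[0.56053144 0.14974546 0.23866129] [-3.13978353  0.26215862  1.52013466] [ 0.15108802 -0.52409345 -5.97520729]
(-0.07, 0.16, 15) [0.5603434  0.14693799 0.23893599] [0.5586169  0.11605734 0.12350785] [-0.28 -0.    0.05] [-0.03  0.02  0.29]
(-0.012, 0.155, 15) [0.56358105 0.20484755 0.23393599] [0.56185455 0.1739669  0.11850785] [ 5.45  0.02 -0.97] [-0.03  0.02  0.29]
```

View pics/c2.png

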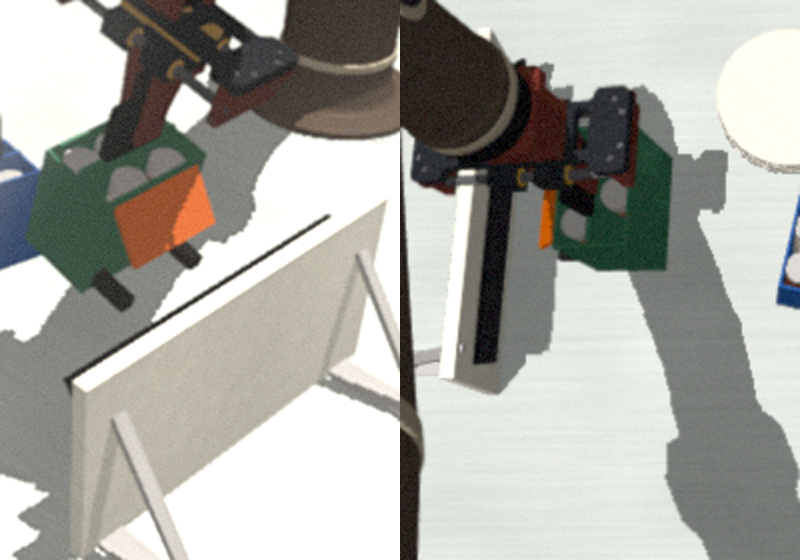

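The scene view shows the caddy tilted and in the grip. The strip's lower edge runs from about (365,264) to (408,241), with the wall below and to the right. I'll check those against the predicted projections.

```bash
python3 - <<'E'
from h import *
import pickle
o,d=pickle.load(open('d1.pkl','rb'));s=d['scene'];im=s['image'].astype(int)
R=Ro.from_euler('xyz',o['tcp_rot'])*Ro.from_euler('x',180,degrees=True)
org=o['tcp_pos']-R.apply([0,0,.1195])
for P in [[68,45,56],[68,-45,56],[34,-45,92],[34,45,92],[-35,-55,100],[-35,55,100],[35,55,0],[70,46,6],[70,-46,6]]:
    print(P,np.round(proj(s,org+R.apply(np.array(P)/1e3)),1))
W=Ro.from_euler('z',WY,degrees=True)
print('wall top back, front, cleat edge; y=+170,-170')
for x,z,y in [(14,170,170),(0,170,170),(-28,140,150)]:
    print(np.round(proj(s,WO+W.apply(np.array([[x,y,z],[x,-y,z]])/1e3)),1).tolist())
V,U=np.mgrid[:480,:640]
m=big((im[...,0]>2*im[...,2])&(im[...,0]>60)&(U>340)&(U<430)&(V>200)&(V<280))
c=max(cv2.findContours(m.astype(np.uint8),0,1)[0],key=cv2.contourArea)
print('orange quad',cv2.approxPolyDP(c,5,True).reshape(-1,2).tolist())
E
```

```text
[68, 45, 56] [[407.2 240.7]]
[68, -45, 56] [[368.  263.7]]
[34, -45, 92] [[357.9 233.2]]
[34, 45, 92] [[398.1 211.6]]
[-35, -55, 100] [[323.4 204.2]]
[-35, 55, 100] [[373.4 180.6]]
[35, 55, 0] [[388. 249.]]
[70, 46, 6] [[400.1 261.9]]
[70, -46, 6] [[361.1 285.8]]
wall top back, front, cleat edge; y=+170,-170
[[496.2, 227.3], [345.6, 324.9]]
[[488.9, 223.9], [338.1, 319.4]]
[[465.1, 236.5], [334.4, 318.6]]
orange quad [[398, 213], [357, 235], [367, 263], [406, 241]]
```

Predictions match within about 1–2 px. Moving in tilted over the cleat.

Request:
{"fn": "drive_tool", "kwargs": {"commands": [[[1.1,0,-0.2,0,0,0.3,0],[1.1,0,-0.2,0,0,0,0],[1.1,0,-0.2,0,0,0,0],[1.1,0,-0.2,0,0,0,0],[1,0,-0.2,0,0,0,0],[0,0,0,0,0,0,0],[0,0,0,0,0,0,0]]]}}

```text
time: 9.38
tcp_pos: [0.5645, 0.2016, 0.2353]
tcp_rot: [3.14, 0.262, 1.51]
ft_force: [-0.3, 0.7, -4.5]
opening: 0.0117
```

```bash
python3 - <<'E'
from h import *
from station import manip,capture
o=manip.get_obs();print(o['tcp_pos'],o['tcp_rot'],o['ft_force'])
for a in [(-.012,.155,15),(-.012,.145,15),(-.012,.145,0),(-.012,.135,0),(-.005,.125,0),(-.002,.119,0)]:
    p,r,org=tgt(*a);print(a,p,org,*delta(o,p,r))
c=capture('scene')
cv2.imwrite('pics/c3.png',cv2.resize(np.clip(c['image'][130:410,300:560,::-1]*1.8,0,255).astype(np.uint8),None,fx=2,fy=2,interpolation=2))
E
```

```text
[0.56454492 0.20155503 0.23531834] [3.14020254 0.26240572 1.51037358] [-0.27959818  0.73737353 -4.47909333]
(-0.012, 0.155, 15) [0.56358105 0.20484755 0.23393599] [0.56185455 0.1739669  0.11850785] [ 0.35 -0.12  0.05] [ 0.01  0.03 -0.25]
(-0.012, 0.145, 15) [0.56358105 0.20484755 0.22393599] [0.56185455 0.1739669  0.10850785] [ 0.61 -0.12  1.02] [ 0.01  0.03 -0.25]
(-0.012, 0.145, 0) [0.56253428 0.18612474 0.2085    ] [0.56253428 0.18612474 0.089     ] [-0.8  -0.11  2.99] [ 0.04 15.03 -0.25]
(-0.012, 0.135, 0) [0.56253428 0.18612474 0.1985    ] [0.56253428 0.18612474 0.079     ] [-0.54 -0.11  3.96] [ 0.04 15.03 -0.25]
(-0.005, 0.125, 0) [0.56292503 0.19311382 0.1885    ] [0.56292503 0.19311382 0.069     ] [ 0.39 -0.12  4.74] [ 0.04 15.03 -0.25]
(-0.002, 0.119, 0) [0.56309249 0.19610915 0.1825    ] [0.56309249 0.19610915 0.063     ] [ 0.84 -0.12  5.24] [ 0.04 15.03 -0.25]
```

View pics/c3.png

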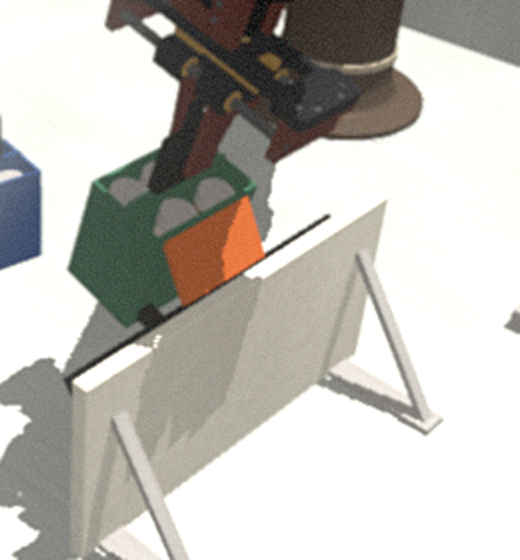

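The strip edge sits behind the cleat tip, near (220,280) in the crop, with the bumpers under the cleat at about (150,315). Force is just the weight. Next I'll lower it and bring it level about the strip edge.

Request:
{"fn": "drive_tool", "kwargs": {"commands": [[[0.3,-0.1,0.5,0,0,-0.2,0],[0.3,0,0.5,0,0,0,0],[-0.2,0,0.3,0,2.5,0,0],[-0.3,0,0.3,0,2.5,0,0],[-0.3,0,0.3,0,2.5,0,0],[-0.3,0,0.3,0,2.5,0,0],[-0.3,0,0.3,0,2.5,0,0],[-0.3,0,0.3,0,2.5,0,0]]]}}

```text
time: 10.42
tcp_pos: [0.5627, 0.185, 0.209]
tcp_rot: [3.141, -0.003, 1.514]
ft_force: [0.1, -0.5, -4.3]
opening: 0.0117
```

Request:
{"fn": "drive_tool", "kwargs": {"commands": [[[0,0,0,0,0,0,0],[0,0,0,0,0,0,0]]]}}

```text
time: 10.68
tcp_pos: [0.5627, 0.1859, 0.209]
tcp_rot: [3.141, -0.0, 1.514]
ft_force: [-0.1, 0.3, -5.5]
opening: 0.0121
```

```bash
python3 - <<'E'
from h import *
from station import manip,capture
o=manip.get_obs();print(o['tcp_pos'],o['tcp_rot'],o['ft_force'],o['torque'])
for a in [(-.012,.145,0),(-.005,.128,0),(-.002,.119,0)]:
    p,r,org=tgt(*a);print(a,p,org,*delta(o,p,r))
E
```

```text
[0.56266642 0.1859055  0.2089978 ] [ 3.14101716e+00 -8.45849768e-05  1.51438336e+00] [-0.06285441  0.31024584 -5.47887516] [0.04063091 0.01652927 0.03079375]
(-0.012, 0.145, 0) [0.56253428 0.18612474 0.2085    ] [0.56253428 0.18612474 0.089     ] [ 0.02 -0.01  0.05] [ 0.03 -0.   -0.03]
(-0.005, 0.128, 0) [0.56292503 0.19311382 0.1915    ] [0.56292503 0.19311382 0.072     ] [ 0.72 -0.02  1.75] [ 0.03 -0.   -0.03]
(-0.002, 0.119, 0) [0.56309249 0.19610915 0.1825    ] [0.56309249 0.19610915 0.063     ] [ 1.02 -0.02  2.65] [ 0.03 -0.   -0.03]
```

Request:
{"fn": "drive_tool", "kwargs": {"commands": [[[0.2,0,0.4,0,0,0,0],[0.2,0,0.5,0,0,0,0],[0.2,0,0.4,0,0,0,0],[0.1,0,0.4,0,0,0,0],[0,0,0,0,0,0,0],[0,0,0,0,0,0,0]]]}}

```text
time: 11.42
tcp_pos: [0.5631, 0.1927, 0.1919]
tcp_rot: [3.141, 0.0, 1.514]
ft_force: [0.0, -0.3, -4.8]
opening: 0.0116
```

Request:
{"fn": "drive_tool", "kwargs": {"commands": [[[0,0,0.2,0,0,0,0],[0,0,0.2,0,0,0,0],[0,0,0,0,0,0,0]]]}}

```text
time: 11.8
tcp_pos: [0.5629, 0.1928, 0.1877]
tcp_rot: [3.141, 0.0, 1.514]
ft_force: [0.3, 0.5, -5.0]
opening: 0.0116
```

Request:
{"fn": "drive_tool", "kwargs": {"commands": [[[0.05,0,0.1,0,0,0,0],[0.05,0,0.1,0,0,0,0],[0,0,0,0,0,0,0]]]}}

```text
time: 12.18
tcp_pos: [0.563, 0.1939, 0.1858]
tcp_rot: [3.141, 0.0, 1.515]
ft_force: [0.4, -0.2, -5.8]
opening: 0.0121
```

Request:
{"fn": "drive_tool", "kwargs": {"commands": [[[0.05,0,0.1,0,0,0,0],[0.05,0,0.1,0,0,0,0],[0,0,0,0,0,0,0]]]}}

```text
time: 12.55
tcp_pos: [0.5631, 0.1947, 0.1837]
tcp_rot: [3.141, 0.0, 1.514]
ft_force: [-0.8, 0.1, -5.6]
opening: 0.0118
```

Request:
{"fn": "drive_tool", "kwargs": {"commands": [[[0.05,0,0.1,0,0,0,0],[0.05,0,0.1,0,0,0,0],[0,0,0,0,0,0,0]]]}}

```text
time: 12.92
tcp_pos: [0.5633, 0.1948, 0.183]
tcp_rot: [3.141, 0.0, 1.514]
ft_force: [-3.6, -4.5, 6.4]
opening: 0.0117
```

Request:
{"fn": "drive_tool", "kwargs": {"commands": [[[0,0,0.1,0,0,0,0],[0,0,0,0,0,0,0],[0,0,0,0,0,0,0]]]}}

```text
time: 13.3
tcp_pos: [0.5634, 0.1948, 0.183]
tcp_rot: [3.141, -0.0, 1.514]
ft_force: [-7.0, -5.6, 13.0]
opening: 0.0115
```

Contact came at z 0.183, against a predicted home of 0.1825, pushing both up and away from the panel. I'll check before releasing.

```bash
python3 - <<'E'
from h import *
from station import manip,capture
o=manip.get_obs();print(o['tcp_pos'],o['tcp_rot'],o['ft_force'],o['torque'])
d={n:capture(n) for n in("scene","top","wrist")}
f=lambda c,x0,y0,w,h,s,k:cv2.resize(np.clip(c['image'][y0:y0+h,x0:x0+w,::-1]*k,0,255).astype(np.uint8),None,fx=s,fy=s,interpolation=2)
cv2.imwrite('pics/c4.png',np.hstack([f(d['scene'],320,180,200,230,2,1.8),f(d['top'],140,110,200,230,2,1.8)]))
R=Ro.from_euler('xyz',o['tcp_rot'])*Ro.from_euler('x',180,degrees=True)
org=o['tcp_pos']-R.apply([0,0,.1195])
print('in wall',Ro.from_euler('z',-WY,degrees=True).apply(org-WO))
E
```

```text
[0.56336603 0.19478201 0.1830188 ] [ 3.14063305e+00 -3.14726928e-04  1.51367677e+00] [-6.95885151 -5.59141292 13.04043144] [-1.27249183  1.63620215  0.09780177]
in wall [-0.07127233 -0.00046192  0.06351886]
```

View pics/c4.png

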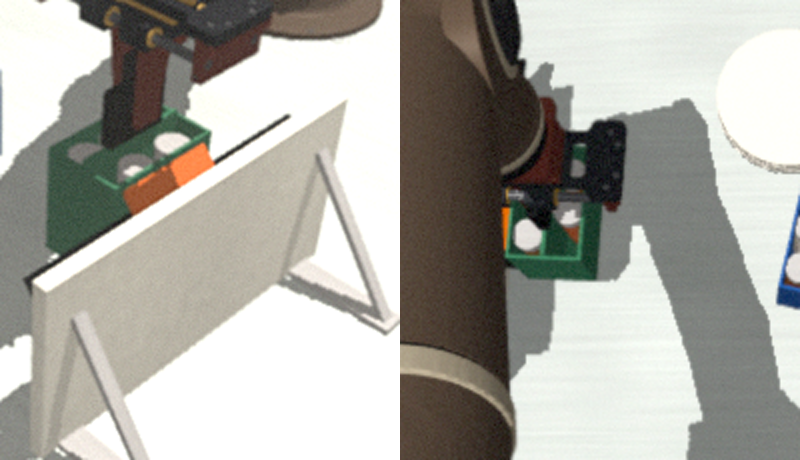

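The strip has sunk behind the cleat, around (170,180) in the left crop, and the caddy is square. I'll ease the force and release.

Request:
{"fn": "drive_tool", "kwargs": {"commands": [[[0,0,-0.1,0,0,0,0],[0,0,0,0,0,0,0],[0,0,0,0,0,0,0]]], "squeeze": 5}}

```text
time: 13.82
tcp_pos: [0.5635, 0.1949, 0.183]
tcp_rot: [3.14, 0.0, 1.514]
ft_force: [-4.3, -5.0, 7.5]
opening: 0.0116
```

Request:
{"fn": "drive_tool", "kwargs": {"commands": [[[0,0,0,0,0,0,0.6],[0,0,0,0,0,0,0.6],[0,0,0,0,0,0,0.6],[0,0,0,0,0,0,0.6],[0,0,0,0,0,0,0.6],[0,0,0,0,0,0,0.6]]]}}

```text
time: 14.58
tcp_pos: [0.5632, 0.1959, 0.1818]
tcp_rot: [3.141, 0.0, 1.515]
ft_force: [0.1, 0.3, 0.3]
opening: 0.0529
```

Released, and the tool reads about zero force. I'll retreat upward and then check.

Request:
{"fn": "drive_tool", "kwargs": {"commands": [[[0,0,-2,0,0,0,0.6],[0,0,-4,0,0,0,0.6],[0,0,-5,0,0,0,0.6],[-5,0,-3,0,0,0,0.6],[-5,0,0,0,0,0,0.6],[-5,0,0,0,0,0,0.6],[-5,0,0,0,0,0,0.6],[-5,0,0,0,0,0,0.6]]]}}

```text
time: 15.58
tcp_pos: [0.5488, -0.0554, 0.3221]
tcp_rot: [3.141, -0.0, 1.515]
ft_force: [0.6, -0.3, 0.5]
opening: 0.0527
```

Request:
{"fn": "drive_tool", "kwargs": {"commands": [[[-5,0,0,0,0,0,0.6],[0,0,0,0,0,0,0.6],[0,0,0,0,0,0,0.6]]]}}

```text
time: 15.95
tcp_pos: [0.5463, -0.1031, 0.3218]
tcp_rot: [3.141, -0.001, 1.514]
ft_force: [-0.1, 0.3, -0.9]
opening: 0.0526
```

```bash
python3 - <<'E'
from h import *
from station import manip,capture
import pickle
o=manip.get_obs();print(o['time'],o['tcp_pos'],o['ft_force'])
d={n:capture(n) for n in("scene","top")};d0=pickle.load(open('d0.pkl','rb'))
f=lambda c,x0,y0,w,h,s,k:cv2.resize(np.clip(c['image'][y0:y0+h,x0:x0+w,::-1]*k,0,255).astype(np.uint8),None,fx=s,fy=s,interpolation=2)
cv2.imwrite('pics/c5.png',np.hstack([f(d['scene'],320,180,200,230,2,1.8),f(d['top'],140,110,200,230,2,1.8)]))
s=d['scene'];im=s['image'].astype(int);V,U=np.mgrid[:480,:640]
for n,e in(('before',d0),('now',d)):
    i=e['scene']['image'].astype(int); m=(i[...,2]>1.5*i[...,0])&(i[...,2]>i[...,1]*1.3)&(i[...,2]>40)&(U>240)&(U<340)&(V>190)&(V<280); print('blue',n,m.sum(),np.argwhere(m).mean(0)[::-1])
W=Ro.from_euler('z',WY,degrees=True);org=WO+W.apply([-.07,0,.063])
for P in [[34,-45,92],[34,45,92],[-35,-55,100],[-35,55,100],[35,-55,100],[35,55,100],[0,-30,155],[0,30,155]]:
    p=org+W.apply(np.array(P)/1e3);print(P,'scene',np.round(proj(s,p),1)[0],'top',np.round(proj(d['top'],p),1)[0])
E
```

```text
15.95 [ 0.54632249 -0.10309614  0.32176273] [-0.1498202   0.29867755 -0.88242738]
blue before 405 [305.52098765 244.57283951]
blue now 552 [308.1576087  244.59782609]
[34, -45, 92] scene [382.8 275.7] top [198.7 187.8]
[34, 45, 92] scene [422.1 251.8] top [194.2 234.1]
[-35, -55, 100] scene [345.5 253.6] top [234.4 182.6]
[-35, 55, 100] scene [393.8 227.1] top [229.8 239.9]
[35, -55, 100] scene [379.  274.6] top [197.7 181.4]
[35, 55, 100] scene [427.2 245.4] top [192.1 238.4]
[0, -30, 155] scene [375.4 226.8] top [208.8 185.5]
[0, 30, 155] scene [402.6 212.3] top [205.7 218.3]
```

View pics/c5.png

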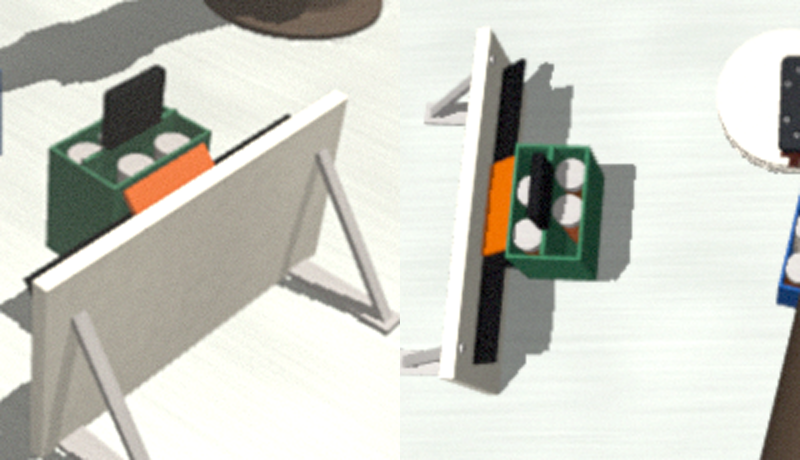

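```bash
python3 -c "
from station import order
print(order.job_done())"
```

```text
the job is handed in; nothing more can be done
None
```

The green caddy is hanging on the cleat, released, and the job was handed in at about 16 s of the 38 s allowed. No verdict is reported, so this rests on my own checks.

I gripped the caddy by its handle, carried it over the blue caddy and tipped it 15° with the strip above the cleat. I then levelled it and let it down until both the cleat and the panel pushed back.

- **Position:** just before release, the tool pose put the caddy's origin at x -71 mm, y 0 mm, z 63.5 mm in the wall frame; locked home is -70 and 63. In the last scene picture its visible corners lie within about 2 px of the fully-home prediction. It is upright and square, with the whole strip on the cleat.
- **Arm clear:** force on the tool was near zero after release, and the arm backed well away.
- **Blue caddy:** it looks unmoved in the top view. The colour-mask check was less clean: its centre shifted 2.6 px sideways, and the mask grew from 405 to 552 pixels. I put that down to a changed shadow, because the row did not change.
- **Side force:** at full seating there was an unexplained sideways force of about 7 N; it was gone after release.

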